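# Put the painter's rinse cups upside down on their drying pegs

### The arm

A 6-joint arm with a two-finger parallel gripper is mounted at the origin on the work surface. World frame = base frame: x ahead of the robot, y to its left, z up, the work surface at z = 0. Lengths are in m, angles in rad, forces in N, time in s.
With the tool pointing down it reaches from about 0.3 to 0.875 m from the base axis. Payload 6.4 kg.
Tool frame: the origin (TCP) lies on the centre line of the jaws, within the pads' length; the fingertips stand 8 mm ahead of it and the grasp point (between the pads) lies 11 mm behind it; z points along the fingers, y is the line along which they close (so a half turn about z gives the same grasp; the last joint's range is limited). The gripper opens to 85 mm and grips with 20 to 120 N. Pads are 22 mm wide; open, the fingers measure 114 mm over their backs; the gripper's body (76 mm by 85 mm) begins 54 mm behind the grasp point. The pads swing forward as they close: fully open they stand 13 mm farther back than shut.
Start: joints at [0.972, 0.181, 1.607, -0, 1.354, -0.206], TCP at [0.22, 0.531, 0.204] pointing down, gripper open.
Joint ranges: [-2.99, 2.99], [-0.89, 2.07], [0.3, 2.58], [-1.14, 4.28], [0, 2.63], [-3.12, 3.12]. Speed limits (rad/s): [2.57, 2.57, 3.01, 3.14, 3.14, 3.14].

### API

Orientations are given as a unit quaternion [w, x, y, z].
In Python, from bench import ctrl gives the robot as it stands.
- The arm moves only by the shell command python3 -m handwheel 'ROWS' [OPENING]. ROWS is JSON, a list that holds one entry, the list of rows, each a list of 4 numbers: the shift along the tool's x, y, z each as a share of 20 cm, from -1 to 1, then the turn about the tool's z as a share of 1.5 rad, from -1 to 1. In form: [[[x, y, z, twist], ...]]. A call has 1 to 10 rows; each row is the pose to reach, as a shift and turn from the pose commanded when the call began, along the tool's axes at that moment; what a row does not reach only later rows make up. A row lasts 1/8 s, in which the tool goes at most 62.5 mm and 10.7 degrees, less where a joint would pass 70% of its speed; a pose out of reach is approached as far as the arm can. A call with a number of a shift or a turn outside -1 to 1 is refused whole. A call with a gripper value outside its range is refused whole. OPENING is the finger opening in mm, from 0 to 85.4, set as the call begins (- or left out, the last holds). The fingers move at their own pace and stop on an object; the grip force is fixed at half the most. Time passes only in rows, so rows that repeat a pose let the fingers close. It gives the time, the measured TCP pose, the force, the opening and the grip force at its end, in the units of the state.
- ctrl.get_obs(): the state, without advancing time (a new reading comes with each control period).
- ctrl.camera(name): name is "scene" or "top" or "wrist"; returns a dict with "color" (384x512x3 uint8, red, green, blue), "range_z" (384x512 float32, m along the optical axis (not along the pixel's ray), 0 where there is no reading), "K" (3x3 intrinsics, pixels), "pose" (4x4, takes a point from camera to world coordinates); the wrist camera has in their place "T_tool_cam" (4x4, takes a point from camera to tool coordinates, whose origin is the TCP and whose axes are the flange's). Camera axes: x right, y down, z forward; pixel columns grow to the right and rows downward; lengths in m; the calibration is good to about 2 mm. The wrist camera is an equidistant fisheye: a pixel r from the principal point sees the ray r / f radians off the axis. A picture is of the moment at which its call begins: read the wrist's pose just before it.
- ctrl.hand_in(): hands the job in; it is judged then, once.
The state is a dict: "time_s": time; "q": joint angles; "dq": joint speeds; "joint_efforts": joint torques, N m; "eef_pos": TCP position; "eef_rot": TCP orientation; "wrist_force": force on the tool from outside, world axes, zero at the start; "torque": the same for the moment, N m; "opening": opening from 0.0 (shut) to 1.0 (fully open); "grasp_force": force on a finger pad.
Only numpy, scipy, OpenCV 4.12 (cv2) and the standard library are available. Lean on these libraries where they do the work, as an engineer would, in place of code of your own. Each camera call takes 0.05 s, during which the arm holds its last target. There are 200 camera calls.

### The job

Get the rinse cups drying after the painting session. First lift the roll of masking tape off the short drying peg and lay it flat on the tray midway between the two pegs; then turn the tall steel cup upside down over the tall peg, and last turn the short steel cup upside down over the short peg, each with its rim flat on the peg's round wooden foot. Set things down, do not drop them, and leave the painter's other things where they are.

Things in the scene. Friction and masses are not known exactly. Their poses are not given: they have to be found in the camera images.
- tray: fixed flat aluminium drip tray, 130 (its x) x 360 (its y) x 6 mm thick, with 10 mm high thin lips along its two long edges; origin at the centre of its underside, z up. The two peg stands stand on it, 125 mm to either side of its centre along its y; which stand is on which side varies
- tray_mid (a point): the point midway between the two pegs, on the tray's top face (6 mm above the tray's origin)
- stand_tall: fixed wooden drying peg on the tray: round foot 90 mm in diameter and 12 mm thick, with an upright round peg 24 mm in diameter, domed tip 117 mm above the origin; origin at the centre of the foot's underside, z up
- stand_tall_seat (a point): centre of the top face of the tall stand's foot (12 mm above its origin), on the peg's axis
- stand_tall_tip (a point): tip of the tall peg
- stand_short: fixed wooden drying peg on the tray like the tall one, but its domed tip is 72 mm above the origin; at the start the tape roll sits over it; origin at the centre of the foot's underside, z up
- stand_short_seat (a point): centre of the top face of the short stand's foot (12 mm above its origin), on the peg's axis
- stand_short_tip (a point): tip of the short peg
- tape_roll: loose roll of cream masking tape, a ring of outer diameter 66, hole 42, height 36 mm, about 0.1 kg, lying flat around the short peg at the start; origin at the centre of its underside, z along its axis
- cup_tall: loose straight-sided steel rinse cup, outer diameter 60, length 130 mm, wall 3, bottom 4 mm thick, about 0.16 kg, lying on its side across a wire rest, its axis 48 mm above the table, its mouth pointing to the robot's left (+y) or up to about 40 degrees from that towards the robot; origin at the centre of the closed end's outer face, x along the axis towards the mouth
- cup_tall_mouth (a point): centre of the tall cup's mouth, in the plane of its rim (130 mm from the origin along x)
- cup_short: loose straight-sided steel rinse cup, outer diameter 66, length 85 mm, wall 3, bottom 4 mm thick, about 0.13 kg, lying on its side on the other wire rest, its axis 51 mm above the table, its mouth pointing to the robot's left (+y) or up to about 40 degrees from that towards the robot; origin at the centre of the closed end's outer face, x along the axis towards the mouth
- cup_short_mouth (a point): centre of the short cup's mouth, in the plane of its rim (85 mm from the origin along x)
- rest_a: fixed rest carrying one cup (the tall one; rests swap places): dark wooden foot 80 (x) x 56 (y) x 10 mm with two steel bars along x, 10 mm in diameter, 74 mm long, 40 mm apart, their tops 24 mm above the table; origin at the centre of its underside
- rest_b: fixed rest like rest_a, carrying the short cup
- medium_bottle: bystander: loose closed amber bottle, 56 in diameter, 150 mm tall; origin at the centre of its underside
- gesso_jar: bystander: loose closed white jar, 72 in diameter, 75 mm tall; origin at the centre of its underside
- palette_knife: bystander: loose palette knife 190 mm long, lying flat on the table near the robot; x along its length
- flat_brush: bystander: loose green-handled brush 200 mm long, lying flat on the table; x along its length
- paint_tube: bystander: loose aluminium paint tube, 108 mm long, 30 mm thick, lying on the table; x along its length

How it is judged:
On the way, in this order (a step that is already met when the one before it is completed fails the run):
1. the tape roll lies flat on the tray, released, its centre within 15 mm of the point midway between the two pegs (horizontal distance between tape_roll and tray_mid below 0.015 m and z of tape_roll in the frame of tray below 0.01 m and angle between tape_roll's own z axis and vertical below 0.1 rad and contact force between the fingers and tape_roll below 0.1 N and linear speed of tape_roll below 0.02 m/s), for 0.2 s.
2. the tall cup is upside down over the tall peg, released, its rim flat on the foot (angle between cup_tall's own x axis and vertical above 3.07 rad and z of cup_tall_mouth in the frame of stand_tall between 0.008 and 0.016 m and horizontal distance between cup_tall_mouth and stand_tall_seat below 0.02 m and contact force between the fingers and cup_tall below 0.1 N and linear speed of cup_tall below 0.02 m/s), for 0.2 s.
3. the short cup is upside down over the short peg, released, its rim flat on the foot (angle between cup_short's own x axis and vertical above 3.07 rad and z of cup_short_mouth in the frame of stand_short between 0.008 and 0.016 m and horizontal distance between cup_short_mouth and stand_short_seat below 0.02 m and contact force between the fingers and cup_short below 0.1 N and linear speed of cup_short below 0.02 m/s), for 0.2 s.
At the end, for the whole second after the job is handed in: Tape roll flat on the tray within 15 mm of the midpoint between the pegs; tall cup over the tall peg, short cup over the short peg, each mouth down within 4 degrees, rim on the wooden foot within 4 mm, mouth centre within 20 mm of the peg axis; all released and at rest (all of step 1 and all of step 2 and all of step 3); the robot touches nothing.
It fails at once if one of the painter's other things (bottle, jar, palette knife, brush, paint tube) is pushed more than 30 mm from its place or knocked over (distance of any of medium_bottle, gesso_jar, palette_knife, flat_brush, paint_tube from where it was at the start of the episode above 0.03 m or angle between any of medium_bottle, gesso_jar's own z axis and vertical above 0.6 rad).
It fails at once if a cup or the tape roll is dropped: moves faster than 0.7 m/s (a fall of about 25 mm) while the fingers do not touch it ((linear speed of cup_tall above 0.7 m/s and contact force between the fingers and cup_tall below 0.05 N) or (linear speed of cup_short above 0.7 m/s and contact force between the fingers and cup_short below 0.05 N) or (linear speed of tape_roll above 0.7 m/s and contact force between the fingers and tape_roll below 0.05 N)).
It also fails if it takes over 72 s, if anything falls off the work surface, if the arm or the gripper's body presses on something with over 40 N, if the wrist force passes 120 N, or if a joint passes its speed limit or range.

## Working session

There is one attempt and no reset: what is moved stays moved. The work goes in short steps, Python scripts to look and compute and a shell command to move; the robot and the scene stay as the last step left them, time stands still between calls to the robot, and variables do not carry over. Pictures are saved under pics/ and viewed, at most 10 in all, crops included, and the job is handed in when it is done.

```bash
ls -la; mkdir -p pics; python3 -m handwheel --help 2>&1 | head -30
python3 - <<'E'
from bench import ctrl
import cv2,numpy as np
o=ctrl.get_obs();print(o)
for n in("scene","top"):
    c=ctrl.camera(n);np.savez(f"pics/{n}0.npz",**c);print(n,c["K"].tolist(),c["pose"].round(3).tolist())
    cv2.imwrite(f"pics/{n}0.png",cv2.resize(c["color"][:,:,::-1],(800,600)))
E
```

```text
total 12
drwxr-xr-x  3 agent agent 4096 Nov 30 09:42 .
drwxr-xr-x 23 root  root  4096 Nov 30 09:42 ..
drwxr-xr-x  2 agent agent 4096 Nov 30 09:42 pics
invalid input: not JSON, or not a number
{'time_s': 0.0, 'q': array([ 9.71723277e-01,  1.81538183e-01,  1.60802549e+00,  3.75080515e-05,
        1.35378274e+00, -2.06312671e-01]), 'dq': array([0.00076532, 0.0004529 , 0.00124019, 0.00083199, 0.00037915,
       0.00095714]), 'joint_efforts': array([ 3.23386485e-04, -4.44894111e+01, -3.51322746e+01, -4.52356689e-04,
        9.14621574e-03, -1.07409292e-05]), 'eef_pos': array([0.21970845, 0.53071983, 0.20307735]), 'eef_rot': array([-3.60491758e-04,  1.95124282e-01,  9.80778133e-01, -7.99559305e-04]), 'wrist_force': array([-0.21450388,  0.4486136 ,  0.43821413]), 'torque': array([-0.03277161,  0.0319823 , -0.00670258]), 'grasp_force': 0.0, 'opening': 1.0021643174131984}
scene [[358.53878671037035, 0.0, 258.93366313808957], [0.0, 358.53878671037035, 188.88407370267177], [0.0, 0.0, 1.0]] [[0.317, 0.68, -0.661, 1.165], [0.948, -0.214, 0.234, -0.223], [0.018, -0.701, -0.713, 0.737], [0.0, 0.0, 0.0, 1.0]]
top [[433.12726826180943, 0.0, 250.3622452271848], [0.0, 433.12726826180943, 186.9732347416632], [0.0, 0.0, 1.0]] [[0.001, -0.981, 0.195, 0.34], [-1.0, -0.004, -0.015, 0.005], [0.016, -0.194, -0.981, 1.132], [0.0, 0.0, 0.0, 1.0]]
```

View pics/top0.png

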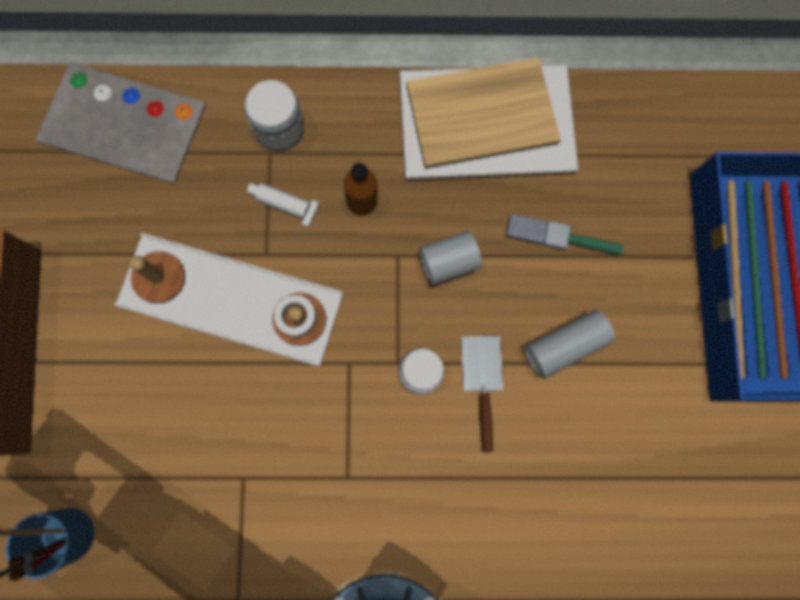

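View pics/scene0.png

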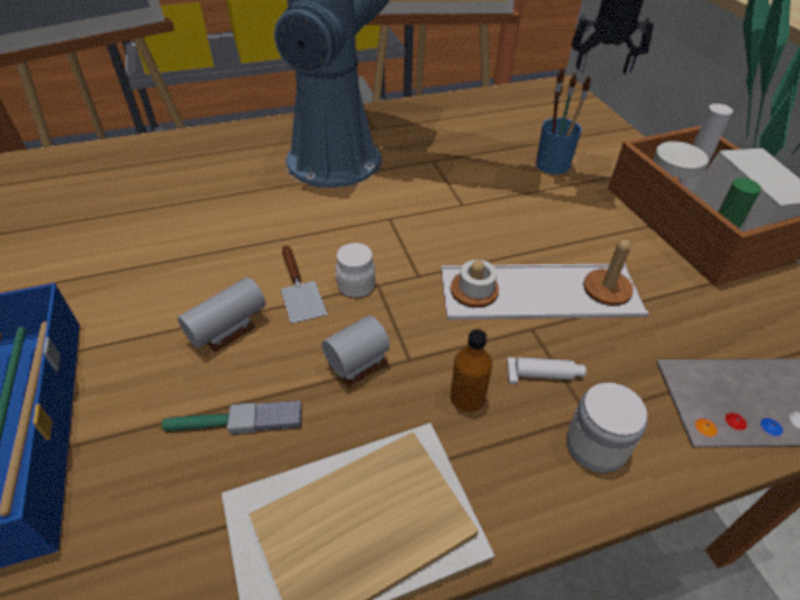

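```bash
cat > h.py <<'E'
import numpy as np
def cloud(c):
    d=c["range_z"];K=c["K"];v,u=np.indices(d.shape)
    P=np.stack([(u-K[0,2])/K[0,0]*d,(v-K[1,2])/K[1,1]*d,d],-1)@c["pose"][:3,:3].T+c["pose"][:3,3]
    P[d==0]=np.nan
    return P
E
cat > m.py <<'E'
import sys,numpy as np
from h import *
from scipy.optimize import least_squares
cl={n:cloud(np.load(f"pics/{n}0.npz")) for n in("top","scene")}
T=cl["top"]
def px(u,v): return T[int(v/1.5625),int(u/1.5625)].round(3)
for n,p in dict(tall=(570,343),short=(450,258),jar=(422,368),bottle=(360,172),tape=(310,315),tray=(220,285),tray2=(235,320),knife=(483,360),table=(330,420)).items(): print(n,px(*p))
for name,(u,v),r,h,L in(("tall",(570,343),.03,.048,.13),("short",(450,258),.033,.051,.085)):
    c0=px(u,v)[:2]
    for w in("top","scene"):
        P=cl[w].reshape(-1,3);P=P[np.isfinite(P).all(1)]
        Q=P[(np.hypot(*(P[:,:2]-c0).T)<L/2+.03)&(P[:,2]>.04)&(P[:,2]<.1)]
        def f(p): 
            n=np.array([-np.sin(p[2]),np.cos(p[2])]);return np.hypot((Q[:,:2]-c0)@n-p[0],Q[:,2]-p[1])-r
        s=least_squares(f,[0,h,np.pi/2+.35],loss="soft_l1",f_scale=.002);a=s.x[2];n=np.array([-np.sin(a),np.cos(a)]);t=np.array([np.cos(a),np.sin(a)])
        g=abs(f(s.x))<.006
        e=np.percentile((Q[g][:,:2]-c0)@t,[0.5,99.5])
        b=c0+n*s.x[0]
        print(name,w,"h",s.x[1].round(4),"yaw",np.degrees(a).round(1),"len",(e[1]-e[0]).round(4),"ends",(b+t*e[0]).round(4),(b+t*e[1]).round(4),len(Q),g.sum())
for w in cl:
    P=cl[w].reshape(-1,3);P=P[np.isfinite(P).all(1)]
    for nm,(u,v),lo,hi in(("tape top",(310,315),.048,.06),("shortpegtip",(295,315),.07,.085),("tallpegtip",(136,264),.09,.13),("tallfoot",(165,285),.0145,.022)):
        q=px(295,315)[:2] if "tall" not in nm else px(165,285)[:2]
        Q=P[(np.hypot(*(P[:,:2]-q).T)<.06)&(P[:,2]>lo)&(P[:,2]<hi)]
        print(w,nm,len(Q),Q.mean(0).round(4),Q.min(0).round(4),Q.max(0).round(4))
E
python3 m.py
```

```text
tall [ 0.47  -0.292  0.072]
short [ 0.604 -0.105  0.083]
jar [ 0.43  -0.059  0.077]
bottle [0.722 0.039 0.15 ]
tape [0.517 0.12  0.055]
tray [0.575 0.279 0.007]
tray2 [0.516 0.25  0.006]
knife [ 0.45  -0.166  0.004]
table [0.352 0.088 0.   ]
tall top h 0.0467 yaw 117.4 len 0.1291 ends [ 0.5025 -0.3563] [ 0.4431 -0.2418] 1241 1241
tall scene h 0.0477 yaw 117.4 len 0.1295 ends [ 0.4985 -0.3573] [ 0.4389 -0.2423] 1169 1125
short top h 0.0502 yaw 110.4 len 0.0839 ends [ 0.6286 -0.1468] [ 0.5994 -0.0682] 859 859
short scene h 0.0508 yaw 110.3 len 0.0848 ends [ 0.6248 -0.1483] [ 0.5953 -0.0687] 993 904
top tape top 328 [0.5169 0.1446 0.0536] [0.4857 0.1126 0.0483] [0.5507 0.1763 0.0599]
top shortpegtip 56 [0.5165 0.1415 0.0748] [0.5063 0.1326 0.07  ] [0.5266 0.1528 0.0814]
top tallpegtip 114 [0.5851 0.3777 0.1132] [0.5749 0.3685 0.0912] [0.5988 0.3907 0.1247]
top tallfoot 645 [0.5829 0.3757 0.018 ] [0.5144 0.3357 0.0145] [0.6292 0.4239 0.022 ]
scene tape top 232 [0.5205 0.142  0.0539] [0.4818 0.1119 0.048 ] [0.5479 0.177  0.0598]
scene shortpegtip 42 [0.517  0.1389 0.0751] [0.5054 0.1297 0.07  ] [0.5249 0.1516 0.0806]
scene tallpegtip 111 [0.5889 0.376  0.1093] [0.573  0.3686 0.0905] [0.5977 0.3897 0.1247]
scene tallfoot 437 [0.5895 0.3748 0.0186] [0.541  0.3363 0.0145] [0.6283 0.4257 0.0218]
```

```bash
cat > go.py <<'E'
import sys,numpy as np
from bench import ctrl
from scipy.spatial.transform import Rotation as R
o=ctrl.get_obs();q=o["eef_rot"];M=R.from_quat(np.r_[q[1:],q[0]]).as_matrix()
print("t",round(o["time_s"],2),"tcp",o["eef_pos"].round(4),"y-angle",np.degrees(np.arctan2(M[1,1],M[0,1])).round(1),"z",M[:,2].round(3),"F",o["wrist_force"].round(1),"open",round(o["opening"]*85.4,1),"g",round(float(o["grasp_force"]),1))
p=o["eef_pos"]
for a in sys.argv[1:]:
    t=np.array(eval(a));print(a,"shares",(M.T@(t-p)/.2).round(3),"len",np.linalg.norm(t-p).round(3))
E
python3 go.py .517,.141,.15 .517,.141,.033
```

```text
t 0.1 tcp [0.2198 0.5308 0.2032] y-angle 67.5 z [-0.001 -0.001 -1.   ] F [0.5 0.3 0.2] open 85.6 g 0.0
.517,.141,.15 shares [-2.119 -1.231  0.267] len 0.493
.517,.141,.033 shares [-2.119 -1.23   0.852] len 0.519
```

```bash
python3 -m handwheel '[[[-0.25,-0.15,0,0],[-0.5,-0.3,0,0],[-0.75,-0.45,0,0],[-1,-0.6,0,0],[-1,-0.6,0,0]]]' && python3 -m handwheel '[[[-0.25,-0.15,0,0],[-0.5,-0.3,0,0],[-0.75,-0.45,0,0],[-1,-0.6,0,0],[-1,-0.6,0.2,0],[-1,-0.6,0.2,0]]]'; python3 go.py .517,.141,.1 .517,.141,.033
```

```text
time_s: 0.72
eef_pos: [0.3609, 0.3409, 0.2037]
eef_rot: [0.0, 0.198, 0.98, -0.0]
wrist_force: [-0.5, 0.9, 0.5]
opening: 1.002
grasp_force: 0.0
time_s: 1.48
eef_pos: [0.4949, 0.1566, 0.1608]
eef_rot: [-0.004, 0.195, 0.981, -0.001]
wrist_force: [-0.3, 0.1, 0.2]
opening: 1.0
grasp_force: 0.0
t 1.48 tcp [0.4949 0.1566 0.1608] y-angle 67.5 z [-0.008 -0.    -1.   ] F [-0.3  0.1  0.2] open 85.4 g 0.0
.517,.141,.1 shares [-0.134 -0.029  0.303] len 0.066
.517,.141,.033 shares [-0.136 -0.028  0.638] len 0.131
```

```bash
python3 -m handwheel '[[[-0.12,-0.03,0.3,0],[-0.12,-0.03,0.3,0],[-0.12,-0.03,0.5,0],[-0.12,-0.03,0.64,0],[-0.12,-0.03,0.64,0],[-0.12,-0.03,0.64,0]]]'>/dev/null;python3 go.py .517,.141,.033; python3 -m handwheel '[[[0,0,0,0],[0,0,0,0],[0,0,0,0],[0,0,0,0],[0,0,0,0],[0,0,0,0]]]' 50; python3 go.py .517,.141,.033
```

```text
t 2.23 tcp [0.5191 0.1426 0.0385] y-angle 67.6 z [ 0.003  0.    -1.   ] F [0.4 0.8 0.1] open 85.5 g 0.0
.517,.141,.033 shares [ 0.007 -0.011  0.027] len 0.006
time_s: 2.98
eef_pos: [0.5175, 0.1416, 0.0359]
eef_rot: [-0.0, 0.195, 0.981, -0.0]
wrist_force: [0.4, -0.3, -0.1]
opening: 0.583
grasp_force: 0.0
t 2.98 tcp [0.5175 0.1416 0.0359] y-angle 67.5 z [-0. -0. -1.] F [ 0.4 -0.3 -0.1] open 49.8 g 0.0
.517,.141,.033 shares [ 0.001 -0.004  0.014] len 0.003
```

Run:
```python
from bench import ctrl
import cv2,numpy as np
a=ctrl.camera("scene");np.savez("pics/s1.npz",**a)
b=ctrl.camera("wrist");print(b["K"].tolist(),b["T_tool_cam"].round(3).tolist())
A=cv2.resize(a["color"][130:250,230:430,::-1],(500,300),interpolation=cv2.INTER_CUBIC)
B=cv2.resize(b["color"][:,:,::-1],(400,300))
cv2.imwrite("pics/c1.png",cv2.resize(np.hstack([A,B]),(800,267)))
```

```text
[[297.3186396354542, 0.0, 254.19147395676228], [0.0, 297.3186396354542, 196.36779987084665], [0.0, 0.0, 1.0]] [[-0.001, -0.966, -0.26, 0.068], [1.0, -0.001, -0.0, -0.0], [0.0, -0.26, 0.966, -0.17], [0.0, 0.0, 0.0, 1.0]]
```

View pics/c1.png

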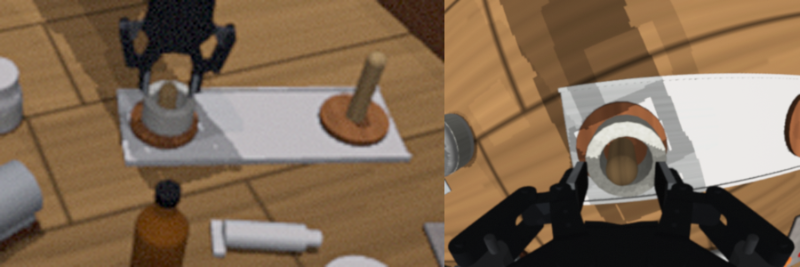

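Run:
```python
import numpy as np
from h import *
c=np.load("pics/s1.npz");P=cloud(c)
q=np.array([.517,.141])
m=(np.hypot(P[...,0]-q[0],P[...,1]-q[1])<.09)
v,u=np.where(m);print(u.min(),u.max(),v.min(),v.max())
for r in range(148,196,3): print(r,[int(round(1000*z)) if z==z else -1 for z in P[r,294:336:2,2]])
```

```text
272 357 0 211
148 [1, 135, 153, 158, 163, 161, 155, 157, 156, 156, 164, 165, 158, 159, -1, 1, 2, 157, 158, 161, 162]
151 [1, 136, 147, 151, 150, 147, 146, 147, 147, 147, 154, 154, 154, 1, 1, 2, 136, 145, 150, 153, 0]
154 [117, 137, 141, 138, 0, -2, -4, 1, 1, 2, 2, 142, 143, 124, 1, 120, 126, 140, 142, 142, 2]
157 [126, 123, 127, 0, 3, 1, 1, 4, 0, 1, 3, 131, 134, 133, 120, 123, 131, 132, 131, 3, 0]
160 [114, 113, 3, 2, 1, 3, 1, 2, 1, 1, 0, 105, 120, 119, 117, 117, 122, 120, 2, 4, -1]
163 [101, 101, 0, 2, 2, 1, 2, -1, 0, 1, 1, 106, 107, 110, 0, 1, 1, 0, 3, -1, 1]
166 [89, 94, -1, 1, 55, 78, 76, 56, 0, 2, 1, 98, 92, 95, 1, 1, 1, 0, 0, 1, 2]
169 [80, 82, 55, 54, 73, 77, 78, 74, 56, 55, 73, 83, 81, 11, 9, 11, 11, 12, 12, 10, 12]
172 [53, 54, 55, 42, 69, 70, 68, 69, 46, 53, 69, 73, 6, 8, 8, 8, 6, 6, 4, 10, 6]
175 [52, 54, 54, 49, 57, 56, 60, 55, 35, 42, 54, 58, 7, 8, 6, 6, 8, 6, 9, 8, 7]
178 [44, 51, 53, 56, 56, 49, 48, 40, 55, 55, 53, 53, 7, 7, 5, 4, 6, 6, 6, 5, 6]
181 [32, 40, 45, 50, 54, 53, 54, 56, 53, 54, 48, 36, 7, 6, 5, 7, 6, 8, 10, 7, 7]
184 [21, 29, 39, 40, 42, 45, 44, 46, 45, 38, 35, 18, 18, 8, 6, 7, 5, 5, 5, 7, 7]
187 [19, 18, 26, 28, 29, 31, 31, 33, 32, 28, 20, 17, 17, 7, 9, 7, 6, 7, 7, 8, 7]
190 [21, 20, 18, 20, 20, 20, 21, 18, 19, 20, 17, 18, 7, 6, 8, 8, 7, 6, 8, 7, 6]
193 [11, 15, 18, 18, 17, 18, 18, 19, 19, 15, 12, 9, 7, 4, 6, 9, 8, 8, 7, 10, 7]
```

Run:
```python
import numpy as np,cv2
from h import *
c=np.load("pics/s1.npz");P=cloud(c)
y=np.array([.383,.924]);x=np.array([-.924,.383])
d=P[...,:2]-[.5175,.1416]
for r in range(163,186,2): print(r,[(u,int(1000*(d[r,u]@x)),int(1000*(d[r,u]@y)),int(1000*P[r,u,2])) for u in (288,290,292,294,296,314,316,318,320) if P[r,u,2]>.015])
cv2.imwrite("pics/c2.png",cv2.resize(c["color"][140:200,270:350,::-1],(800,600),interpolation=cv2.INTER_CUBIC))
```

```text
163 [(292, -6, -39, 98), (294, -7, -34, 100), (296, -7, -29, 100), (316, -8, 23, 106), (318, -8, 28, 106), (320, -11, 33, 109)]
165 [(292, -7, -39, 92), (294, -4, -33, 91), (296, -10, -28, 96), (316, -9, 24, 99), (318, -11, 29, 101), (320, -6, 35, 98)]
167 [(292, -7, -38, 85), (294, -11, -33, 89), (296, -8, -28, 87), (314, 11, 23, 73), (316, -9, 25, 92), (318, -7, 30, 90), (320, -4, 36, 88)]
169 [(292, -3, -37, 74), (294, -9, -32, 80), (296, -10, -27, 81), (314, 3, 22, 73), (316, -6, 26, 82), (318, -3, 32, 80)]
171 [(294, -11, -32, 75), (296, 9, -25, 56), (314, -1, 22, 70), (316, -9, 27, 77), (318, -7, 32, 77)]
173 [(294, 5, -30, 51), (296, 4, -24, 53), (314, -7, 23, 68), (316, -10, 27, 71)]
175 [(292, 31, -33, 20), (294, -2, -30, 51), (296, -3, -25, 53), (314, 0, 25, 54), (316, -3, 30, 57)]
177 [(290, 22, -39, 20), (292, 26, -33, 16), (294, -2, -29, 44), (296, -11, -25, 53), (314, -9, 24, 55), (316, -8, 30, 54)]
179 [(288, 15, -44, 17), (290, 14, -39, 19), (292, 16, -33, 17), (294, -4, -29, 38), (296, -14, -24, 48), (314, -14, 24, 52), (316, -7, 31, 46)]
181 [(288, 8, -44, 16), (290, 7, -38, 17), (292, 7, -33, 18), (294, -6, -28, 32), (296, -14, -23, 40), (314, -17, 25, 47), (316, -4, 32, 36)]
183 [(288, 0, -44, 16), (290, 0, -38, 17), (292, 1, -33, 16), (294, -7, -28, 25), (296, -17, -23, 36), (314, -15, 26, 38), (316, 6, 35, 16), (318, 6, 41, 18)]
185 [(288, -7, -44, 15), (290, -7, -38, 17), (292, -10, -33, 20), (294, -11, -27, 22), (296, -15, -22, 26), (314, -13, 27, 28), (316, -3, 35, 19), (318, -2, 40, 18)]
```

View pics/c2.png

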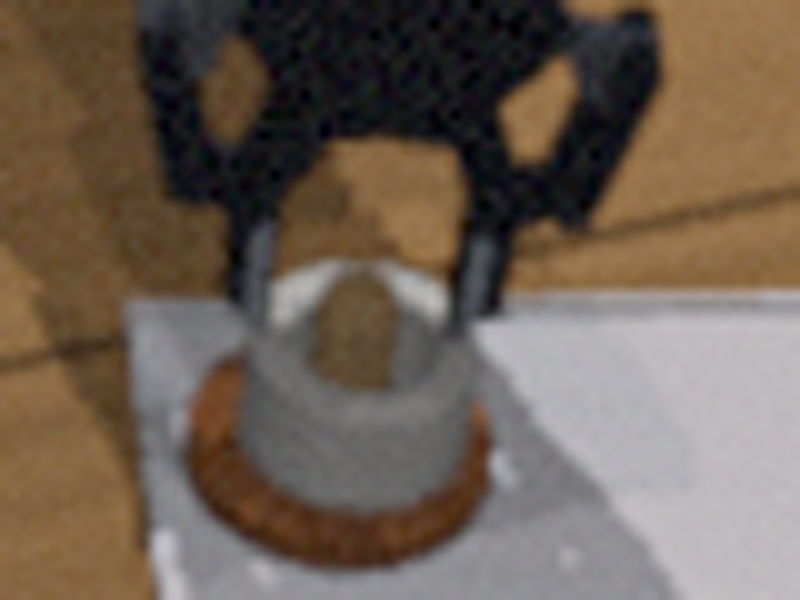

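```bash
python3 -m handwheel '[[[0,0,0,0],[0,0,0,0],[0,0,0,0],[0,0,0,0],[0,0,0.03,0],[0,0,0.03,0]]]' 85 | tail -4; python3 go.py
python3 - <<'E'
from bench import ctrl
import numpy as np,cv2
from h import *
c=ctrl.camera("scene");P=cloud(c);np.savez("pics/s2.npz",**c)
y=np.array([.383,.924]);x=np.array([-.924,.383])
d=P[...,:2]-[.5175,.1416];X=d@x*1000;Y=d@y*1000;Z=P[...,2]*1000
for s in(-1,1):
  for lo in range(30,130,5):
    m=(abs(X)<22)&(s*Y>36)&(s*Y<75)&(Z>lo)&(Z<=lo+5)
    if m.sum(): print(s,lo,m.sum(),Y[m].min().round(),Y[m].max().round(),X[m].mean().round())
cv2.imwrite("pics/c3.png",cv2.resize(c["color"][130:205,265:365,::-1],(800,600),interpolation=cv2.INTER_CUBIC))
E
```

```text
eef_rot: [-0.001, 0.195, 0.981, -0.0]
wrist_force: [-0.6, -0.0, -0.5]
opening: 0.995
grasp_force: 0.0
t 3.83 tcp [0.517  0.1416 0.0293] y-angle 67.5 z [-0.001 -0.    -1.   ] F [-0.6 -0.  -0.5] open 85.0 g 0.0
-1 70 1 -51.0 -51.0 -5.0
-1 75 5 -55.0 -46.0 -7.0
-1 80 7 -58.0 -47.0 -8.0
-1 85 8 -58.0 -50.0 -3.0
-1 90 8 -58.0 -47.0 -7.0
-1 95 8 -56.0 -45.0 -8.0
-1 100 6 -56.0 -45.0 -7.0
-1 105 7 -60.0 -46.0 -8.0
-1 110 7 -65.0 -49.0 -8.0
-1 115 20 -73.0 -42.0 -8.0
-1 120 35 -74.0 -37.0 -4.0
-1 125 21 -74.0 -42.0 -1.0
1 75 6 40.0 49.0 -10.0
1 80 12 40.0 53.0 -5.0
1 85 8 40.0 53.0 -2.0
1 90 6 41.0 52.0 -8.0
1 95 7 41.0 51.0 -7.0
1 100 12 40.0 54.0 -5.0
1 105 7 41.0 55.0 -9.0
1 110 5 44.0 60.0 -9.0
1 115 20 40.0 69.0 -8.0
1 120 33 37.0 71.0 -4.0
1 125 24 36.0 70.0 -4.0
```

View pics/c3.png

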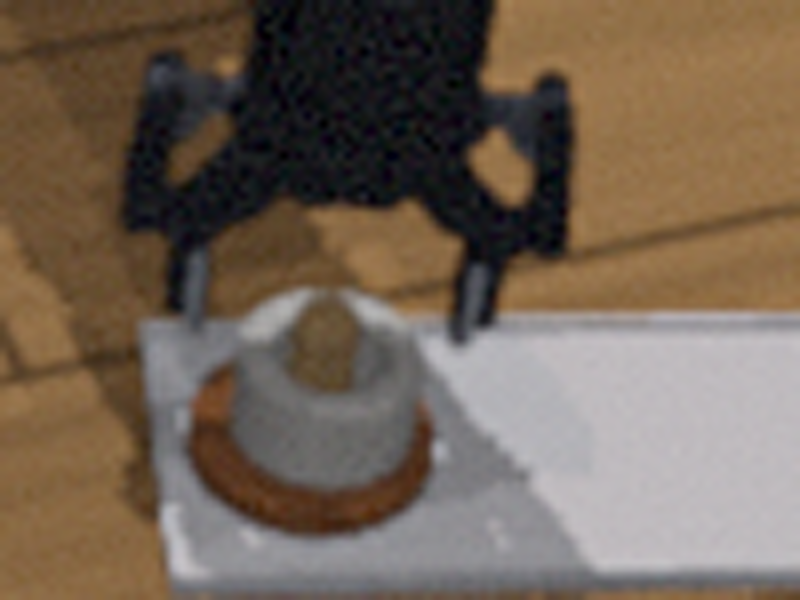

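```bash
cat >> h.py <<'E'
def wcloud(c,o):
    from scipy.spatial.transform import Rotation as R
    d=c["range_z"];K=c["K"];v,u=np.indices(d.shape)
    x=(u-K[0,2])/K[0,0];y=(v-K[1,2])/K[1,1];t=np.hypot(x,y)+1e-9
    k=np.tan(t)/t*d;P=np.stack([x*k,y*k,d],-1);P[(d==0)|(t>1.3)]=np.nan
    T=c["T_tool_cam"];P=P@T[:3,:3].T+T[:3,3]
    q=o["eef_rot"];M=R.from_quat(np.r_[q[1:],q[0]]).as_matrix()
    return P@M.T+o["eef_pos"]
E
python3 - <<'E'
from bench import ctrl
import numpy as np,cv2
from h import *
o=ctrl.get_obs();c=ctrl.camera("wrist");P=wcloud(c,o);np.savez("pics/w2.npz",**c)
Z=P[...,2];h,e=np.histogram(Z[np.isfinite(Z)],np.arange(-.06,.14,.004))
print([(round(a*1000),int(n)) for a,n in zip(e,h) if n>300])
for v in range(20,384,40): print(v,[tuple((1000*P[v,u]).round().astype(int)) if np.isfinite(P[v,u,0]) else None for u in(120,200,254,300,400)])
E
```

```text
[(-4, 59116), (0, 36010), (4, 35667), (8, 4248), (12, 630), (16, 5351), (20, 887), (24, 495), (28, 486), (32, 524), (36, 506), (40, 534), (44, 567), (48, 520), (52, 6223), (68, 480), (72, 1027), (76, 836), (80, 385), (84, 436), (88, 452), (92, 483), (96, 460), (100, 363), (104, 507), (112, 543), (116, 1013), (120, 2776), (124, 2344), (128, 1847), (132, 2675)]
20 [(np.int64(347), np.int64(108), np.int64(1)), (np.int64(376), np.int64(160), np.int64(0)), (np.int64(391), np.int64(193), np.int64(-1)), (np.int64(402), np.int64(222), np.int64(0)), (np.int64(422), np.int64(296), np.int64(-1))]
60 [(np.int64(375), np.int64(97), np.int64(-1)), (np.int64(403), np.int64(149), np.int64(0)), (np.int64(418), np.int64(182), np.int64(0)), (np.int64(429), np.int64(211), np.int64(1)), (np.int64(451), np.int64(282), np.int64(-1))]
100 [(np.int64(403), np.int64(86), np.int64(1)), (np.int64(429), np.int64(139), np.int64(-1)), (np.int64(443), np.int64(172), np.int64(0)), (np.int64(455), np.int64(200), np.int64(-1)), (np.int64(478), np.int64(271), np.int64(-1))]
140 [(np.int64(429), np.int64(74), np.int64(0
[... 808 characters left out ...]
int64(161), np.int64(54)), (np.int64(596), np.int64(234), np.int64(6))]
300 [(np.int64(485), np.int64(112), np.int64(133)), (np.int64(568), np.int64(73), np.int64(1)), (np.int64(583), np.int64(114), np.int64(0)), (np.int64(598), np.int64(148), np.int64(1)), (np.int64(523), np.int64(190), np.int64(126))]
340 [(np.int64(503), np.int64(96), np.int64(126)), (np.int64(500), np.int64(133), np.int64(141)), (np.int64(506), np.int64(146), np.int64(140)), (np.int64(509), np.int64(157), np.int64(141)), (np.int64(695), np.int64(223), np.int64(-1))]
380 [(np.int64(493), np.int64(118), np.int64(158)), None, (np.int64(506), np.int64(146), np.int64(154)), None, (np.int64(517), np.int64(177), np.int64(159))]
```

```bash
python3 -m handwheel '[[[0,0,0.1,0],[0,0,0.15,0],[0,0,0.19,0],[0,0,0.19,0],[0,0,0.19,0]]]' | tail -4; python3 go.py;  python3 -m handwheel '[[[0,0,0,0],[0,0,0,0],[0,0,0,0],[0,0,0,0],[0,0,0,0],[0,0,0,0]]]' 50; python3 go.py
```

```text
eef_rot: [0.0, 0.195, 0.981, 0.0]
wrist_force: [-0.3, 0.2, 0.3]
opening: 0.995
grasp_force: 0.0
t 4.55 tcp [ 0.518   0.1417 -0.0077] y-angle 67.5 z [ 0.001  0.    -1.   ] F [-0.3  0.2  0.3] open 85.0 g 0.0
time_s: 5.3
eef_pos: [0.5185, 0.1419, -0.0066]
eef_rot: [0.001, 0.195, 0.981, 0.0]
wrist_force: [-2.0, 1.4, 7.4]
opening: 0.764
grasp_force: 65.8
t 5.3 tcp [ 0.5185  0.1419 -0.0066] y-angle 67.5 z [ 0.002  0.    -1.   ] F [-2.   1.4  7.4] open 65.2 g 65.8
```

```bash
python3 -m handwheel '[[[0,0,-0.1,0],[0,0,-0.25,0],[0,0,-0.42,0],[0,0,-0.42,0],[0,0,-0.42,0]]]' | tail -2
python3 - <<'E'
import numpy as np,cv2
from h import *
for w in("top","scene"):
    c=np.load(f"pics/{w}0.npz");P=cloud(c);C=c["color"].astype(int)
    m=(abs(P[...,0]-.55)<.15)&(abs(P[...,1]-.26)<.25)&(P[...,2]>0.001)&(P[...,2]<.04)&(C.min(-1)>120)
    m=cv2.morphologyEx(m.astype(np.uint8),cv2.MORPH_OPEN,np.ones((3,3)))
    print(w,m.sum(),cv2.minAreaRect(P[m>0][:,:2].astype(np.float32)))
E
python3 go.py .552,.26,.08 .552,.26,-.018
```

```text
opening: 0.76
grasp_force: 66.7
top 4734 ((0.6062882542610168, 0.24630847573280334), (0.36191263794898987, 0.24535617232322693), 73.83838653564453)
scene 2674 ((0.6046450138092041, 0.247850239276886), (0.3643190860748291, 0.24919246137142181), 73.9218521118164)
t 5.92 tcp [0.5171 0.1416 0.0754] y-angle 67.5 z [-0.001 -0.    -1.   ] F [ 0.5  1.1 -1.6] open 64.9 g 66.7
.552,.26,.08 shares [ 0.065  0.614 -0.023] len 0.124
.552,.26,-.018 shares [0.065 0.614 0.467] len 0.155
```

```bash
python3 -m handwheel '[[[0.03,0.3,0,0],[0.065,0.615,0,0],[0.065,0.615,0,0],[0.065,0.615,0.3,0],[0.065,0.615,0.44,0],[0.065,0.615,0.46,0],[0.065,0.615,0.46,0]]]' | tail -3; python3 go.py .5523,.261,-.0185
```

```text
wrist_force: [0.1, -0.5, -1.5]
opening: 0.763
grasp_force: 68.0
t 6.8 tcp [ 0.5519  0.2595 -0.0169] y-angle 67.5 z [-0.002 -0.001 -1.   ] F [ 0.1 -0.5 -1.5] open 65.2 g 68.0
.5523,.261,-.0185 shares [0.001 0.008 0.008] len 0.002
```

```bash
python3 -m handwheel '[[[0,0.005,0.01,0],[0,0.005,0.015,0],[0,0.005,0.015,0]]]' | sed -n '2p;4p'; python3 -m handwheel '[[[0,0,0,0],[0,0,0,0],[0,0,0,0],[0,0,0,0],[0,0,0,0]]]' 85; python3 -m handwheel '[[[0,0,-0.2,0],[0,0,-0.4,0],[0,0,-0.7,0],[0,0,-0.7,0]]]' |head -2;python3 - <<'E'
from bench import ctrl
import numpy as np
from h import *
for n in("top","scene"):
    c=ctrl.camera(n);P=cloud(c)
    m=(np.hypot(P[...,0]-.552,P[...,1]-.26)<.045)&(P[...,2]>.035)&(P[...,2]<.047);Q=P[m];print(n,len(Q),Q.mean(0).round(4),(Q.min(0)/2+Q.max(0)/2).round(4))
E
python3 go.py
```

```text
eef_pos: [0.5533, 0.2613, -0.0186]
wrist_force: [-0.4, -0.6, -1.2]
time_s: 7.8
eef_pos: [0.5531, 0.2612, -0.019]
eef_rot: [0.0, 0.195, 0.981, 0.0]
wrist_force: [-0.1, -0.7, 0.8]
opening: 0.992
grasp_force: 0.0
time_s: 8.3
eef_pos: [0.5573, 0.2624, 0.1273]
top 173 [0.5378 0.2581 0.0413] [0.5495 0.2587 0.0407]
scene 237 [0.5511 0.259  0.0415] [0.5491 0.2615 0.0403]
t 8.4 tcp [0.5535 0.2613 0.1218] y-angle 67.5 z [ 0.002  0.    -1.   ] F [-0.8  0.3 -1. ] open 85.2 g 0.0
```

```bash
python3 -m handwheel '[[[0,0,0,0.12],[0,0,0,0.24],[0,0,0,0.36],[0,0,0,0.466],[0,0,0,0.466]]]' |tail -1;python3 go.py .489,-.3346,.12
```

```text
grasp_force: 0.0
t 9.03 tcp [0.5517 0.2608 0.1188] y-angle 27.5 z [-0.004 -0.001 -1.   ] F [0.3 0.8 0.3] open 84.9 g 0.0
.489,-.3346,.12 shares [-2.495e+00 -1.654e+00 -2.000e-03] len 0.599
```

```bash
python3 -m handwheel '[[[-0.25,-0.15,0,0],[-0.5,-0.3,0,0],[-0.75,-0.45,0,0],[-1,-0.6,0,0],[-1,-0.6,0,0]]]' |tail -1; python3 -m handwheel '[[[-0.25,-0.2,0,0],[-0.5,-0.4,0,0],[-0.75,-0.6,0,0],[-1,-0.7,0,0],[-1,-0.7,0,0]]]' |tail -1; python3 -m handwheel '[[[-0.25,-0.2,0,0],[-0.5,-0.35,0,0],[-0.5,-0.35,0,0],[-0.5,-0.35,0,0]]]' |tail -1;python3 go.py .489,-.3346,.12 .489,-.3346,.0;python3 - <<'E'
from bench import ctrl
import numpy as np
from h import *
o=ctrl.get_obs();P=wcloud(ctrl.camera("wrist"),o)
# cup side check with wrist cloud
t=np.array([-.46,.888]);n=np.array([.888,.46]);d=P[...,:2]-[.5005,-.3568];A=d@t;N=d@n
m=(A>.0)&(A<.15)&(abs(N)<.04)&(P[...,2]>.055)&(P[...,2]<.085);print(m.sum(),A[m].min(),A[m].max(),N[m].min(),N[m].max(),P[m][:,2].max())
for a in np.arange(0,.13,.03):
    k=m&(A>a)&(A<a+.03); print(a,k.sum(),N[k].min().round(4) if k.any() else 0,N[k].max().round(4) if k.any() else 0)
E
```

```text
grasp_force: 0.0
grasp_force: 0.0
grasp_force: 0.0
t 10.78 tcp [ 0.4908 -0.3325  0.12  ] y-angle 27.6 z [-0.001  0.002 -1.   ] F [-0.4  0.7 -0.2] open 85.0 g 0.0
.489,-.3346,.12 shares [-0.005 -0.013 -0.   ] len 0.003
.489,-.3346,.0 shares [-0.007 -0.013  0.6  ] len 0.12
12081 0.0018989370109971817 0.1326646830595743 -0.03003792773588619 0.027970466781610137 0.07875160774579365
0.0 2287 -0.0296 0.028
0.03 2733 -0.0295 0.0278
0.06 2894 -0.03 0.0275
0.09 2985 -0.0298 0.0273
0.12 1182 -0.0298 0.0278
```

```bash
python3 -m handwheel '[[[-0.01,-0.015,0.3,0],[-0.01,-0.015,0.45,0],[-0.01,-0.015,0.55,0],[-0.01,-0.015,0.6,0],[-0.01,-0.015,0.6,0]]]' |tail -4; python3 go.py;  python3 -m handwheel '[[[0,0,0,0],[0,0,0,0],[0,0,0,0],[0,0,0,0],[0,0,0,0],[0,0,0,0]]]' 45; python3 go.py
```

```text
eef_rot: [-0.0, 0.519, 0.855, 0.0]
wrist_force: [-0.2, 0.6, -0.2]
opening: 0.996
grasp_force: 0.0
t 11.45 tcp [ 0.4893 -0.3374  0.0011] y-angle 27.5 z [ 0.  0. -1.] F [-0.2  0.6 -0.2] open 85.1 g 0.0
time_s: 12.2
eef_pos: [0.4916, -0.3391, 0.0035]
eef_rot: [0.003, 0.519, 0.855, 0.0]
wrist_force: [4.9, 0.9, 3.6]
opening: 0.689
grasp_force: 63.5
t 12.2 tcp [ 0.4916 -0.3391  0.0035] y-angle 27.4 z [ 0.005 -0.003 -1.   ] F [4.9 0.9 3.6] open 58.9 g 63.5
```

```bash
python3 -m handwheel '[[[0,0,-0.1,0],[0,0,-0.25,0],[0,0,-0.5,0],[0,0,-0.75,0],[0,0,-0.75,0],[0,0,-0.75,0]]]' |tail -4
python3 - <<'E'
from bench import ctrl
import numpy as np,cv2
a=ctrl.camera("scene");np.savez("pics/s4.npz",**a)
cv2.imwrite("pics/c4.png",cv2.resize(a["color"][60:270,60:340,::-1],(800,600),interpolation=cv2.INTER_CUBIC))
E
python3 go.py
```

```text
eef_rot: [0.0, 0.519, 0.855, -0.0]
wrist_force: [-0.2, 0.9, -1.9]
opening: 0.691
grasp_force: 65.0
t 13.0 tcp [ 0.4881 -0.3371  0.1501] y-angle 27.4 z [-0.001  0.001 -1.   ] F [-0.2  0.4 -2.7] open 58.9 g 65.0
```

View pics/c4.png

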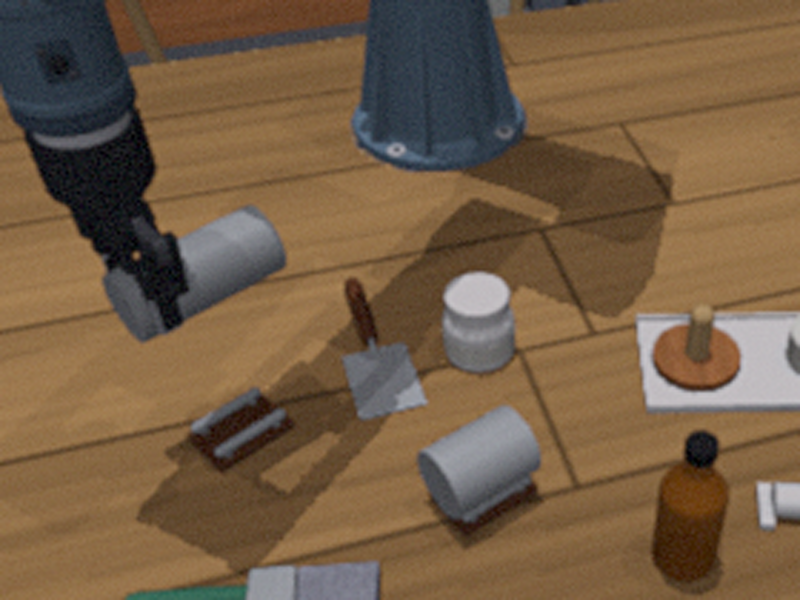

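```bash
python3 go.py .66,.237,.15 .66,.237,.0885
```

```text
t 13.0 tcp [ 0.4881 -0.3371  0.1501] y-angle 27.4 z [-0.001  0.001 -1.   ] F [-0.2  0.4 -2.7] open 58.9 g 65.0
.66,.237,.15 shares [2.152 2.086 0.003] len 0.599
.66,.237,.0885 shares [2.151 2.086 0.311] len 0.602
```

```bash
python3 -m handwheel '[[[0.1,0.1,0,0],[0.25,0.25,0,0],[0.4,0.4,0,0],[0.55,0.55,0,0],[0.7,0.7,0,0],[0.7,0.7,0,0]]]' |tail -1; python3 -m handwheel '[[[0.1,0.1,0,0],[0.25,0.25,0,0],[0.4,0.4,0,0],[0.55,0.55,0,0],[0.7,0.7,0,0],[0.7,0.7,0,0]]]' |tail -1;  python3 -m handwheel '[[[0.1,0.1,0,0],[0.25,0.25,0,0],[0.4,0.4,0,0],[0.55,0.55,0,0],[0.7,0.65,0.1,0],[0.75,0.69,0.3,0],[0.75,0.69,0.3,0],[0.75,0.69,0.3,0]]]' |tail -1; python3 go.py .66,.237,.0885
python3 - <<'E'
from bench import ctrl
import numpy as np,cv2
from h import *
o=ctrl.get_obs();print(o["q"].round(2))
t=np.array([-.46,.888]);n=np.array([.888,.46])
for w in("top","scene"):
    c=ctrl.camera(w);np.savez(f"pics/{w}5.npz",**c);P=cloud(c)
    d=P[...,:2]-o["eef_pos"][:2];A=d@t;N=d@n;Z=P[...,2]
    m=(A>.03)&(A<.125)&(abs(N)<.04)&(Z>.09);k=m&(A>.05)&(A<.09)
    print(w,m.sum(),"mouth at",np.percentile(A[m],99.5),"N",N[k].min(),N[k].max(),"ztop at 40..60/80..100",np.percentile(Z[m&(A>.04)&(A<.06)],97),np.percentile(Z[m&(A>.08)&(A<.1)],97))
    p=(A>.13)&(A<.2)&(abs(N)<.04)&(Z>.03);print("peg A",A[p].min(),A[p].max(),"N",N[p].min(),N[p].max(),"z",Z[p].max())
c=np.load("pics/scene5.npz")
cv2.imwrite("pics/c5.png",cv2.resize(c["color"][80:230,270:470,::-1],(800,600),interpolation=cv2.INTER_CUBIC))
E
```

```text
grasp_force: 65.0
grasp_force: 65.1
grasp_force: 65.5
t 15.5 tcp [0.6621 0.2348 0.0913] y-angle 27.4 z [-0.    -0.001 -1.   ] F [ 0.  -0.6 -1.7] open 58.7 g 65.5
.66,.237,.0885 shares [ 0.015 -0.004  0.014] len 0.004
[ 0.17  0.56  1.34 -0.    1.24 -0.31]Traceback (most recent call last):
  File "<stdin>", line 10, in <module>
    return _quantile_unchecked(
        a, q, axis, out, overwrite_input, method, keepdims, weights)
    return _ureduce(a,
                    func=_quantile_ureduce_func,
    ...<5 lines>...
                    overwrite_input=overwrite_input,
                    method=method)
    r = func(a, **kwargs)
    result = _quantile(arr,
                       quantiles=q,
    ...<2 lines>...
                       out=out,
                       weights=wgt)
    slices_having_nans = np.isnan(arr[-1, ...])
                                  ~~~^^^^^^^^^
IndexError: index -1 is out of bounds for axis 0 with size 0
```

```bash
cat > look.py <<'E'
import sys,numpy as np,cv2
from bench import ctrl
from h import *
from scipy.spatial.transform import Rotation as R
o=ctrl.get_obs();q=o["eef_rot"];M=R.from_quat(np.r_[q[1:],q[0]]).as_matrix()
c=ctrl.camera("scene");P=cloud(c);d=(P-o["eef_pos"])@M*1000;X,Y,Z=d[...,0],d[...,1],P[...,2]*1000
print("tcp",o["eef_pos"].round(4),"F",o["wrist_force"].round(1))
if len(sys.argv)>1: cv2.imwrite(sys.argv[1],cv2.resize(c["color"][60:240,250:490,::-1],(800,600),interpolation=cv2.INTER_CUBIC))
C=c["color"].astype(int);grey=(np.ptp(C,axis=-1)<22)&(C.min(-1)>60)
for x in range(-40,200,10):
    m=(X>=x)&(X<x+10)&(abs(Y)<45)&(Z>25)&grey;b=(X>=x)&(X<x+10)&(abs(Y)<45)&(Z>25)&~grey
    if m.sum()+b.sum()>3: print(x,"grey",m.sum(),(Z[m].min().round(),Z[m].max().round(),Y[m].min().round(),Y[m].max().round(),X[m].max().round()) if m.any() else "","other",b.sum(),(Z[b].max().round(),Y[b].mean().round()) if b.any() else "")
E
python3 look.py pics/c5.png
```

```text
tcp [0.6629 0.2349 0.0925] F [ 0.5  0.2 -0.9]
-40 grey 35 (np.float64(295.0), np.float64(330.0), np.float64(-11.0), np.float64(25.0), np.float64(-30.0)) other 1453 (np.float64(497.0), np.float64(4.0))
-30 grey 249 (np.float64(108.0), np.float64(331.0), np.float64(-33.0), np.float64(27.0), np.float64(-20.0)) other 783 (np.float64(482.0), np.float64(15.0))
-20 grey 277 (np.float64(106.0), np.float64(331.0), np.float64(-38.0), np.float64(34.0), np.float64(-10.0)) other 1001 (np.float64(482.0), np.float64(13.0))
-10 grey 105 (np.float64(129.0), np.float64(299.0), np.float64(-44.0), np.float64(42.0), np.float64(-0.0)) other 535 (np.float64(482.0), np.float64(25.0))
0 grey 57 (np.float64(151.0), np.float64(294.0), np.float64(-28.0), np.float64(44.0), np.float64(9.0)) other 377 (np.float64(482.0), np.float64(28.0))
10 grey 32 (np.float64(158.0), np.float64(167.0), np.float64(-22.0), np.float64(10.0), np.float64(19.0)) other 220 (np.float64(482.0), np.float64(28.0))
20 grey 9 (np.float64(159.0), np.float64(397.0), np.float64(-20.0), np.float64(30.0), np.float64(26.0)) other 140 (np.float64(4
[... 402 characters left out ...]
p.float64(137.0), np.float64(159.0), np.float64(16.0), np.float64(28.0), np.float64(69.0)) other 55 (np.float64(507.0), np.float64(-27.0))
70 grey 3 (np.float64(154.0), np.float64(158.0), np.float64(17.0), np.float64(21.0), np.float64(73.0)) other 5 (np.float64(507.0), np.float64(-41.0))
90 grey 7 (np.float64(156.0), np.float64(164.0), np.float64(11.0), np.float64(21.0), np.float64(100.0)) other 0 
100 grey 23 (np.float64(151.0), np.float64(165.0), np.float64(6.0), np.float64(25.0), np.float64(109.0)) other 1 (np.float64(165.0), np.float64(8.0))
160 grey 2 (np.float64(107.0), np.float64(116.0), np.float64(6.0), np.float64(9.0), np.float64(167.0)) other 17 (np.float64(124.0), np.float64(2.0))
```

View pics/c5.png

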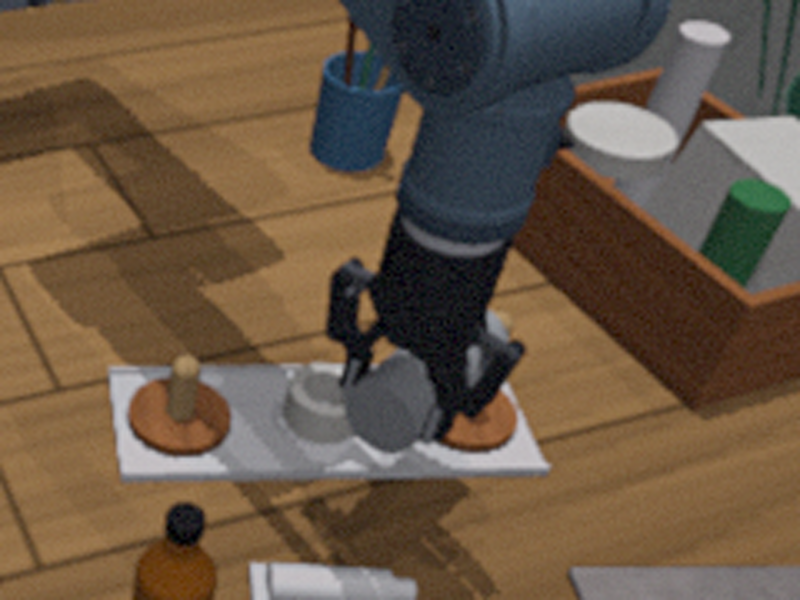

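```bash
python3 -m handwheel '[[[0.08,-0.01,0.02,0],[0.15,-0.01,0.02,0],[0.19,-0.01,0.02,0],[0.22,-0.01,0.02,0],[0.24,-0.01,-0.03,0],[0.28,-0.01,-0.11,0],[0.32,-0.01,-0.17,0],[0.37,-0.01,-0.22,0],[0.37,-0.01,-0.22,0]]]' | sed -n '2p;4,6p'; python3 look.py
```

```text
eef_pos: [0.6272, 0.3001, 0.1364]
wrist_force: [4.3, -5.6, -0.5]
opening: 0.69
grasp_force: 66.6
tcp [0.6272 0.3001 0.1364] F [ 4.3 -5.6 -0.5]
-40 grey 111 (np.float64(162.0), np.float64(494.0), np.float64(-22.0), np.float64(34.0), np.float64(-30.0)) other 1529 (np.float64(525.0), np.float64(4.0))
-30 grey 268 (np.float64(170.0), np.float64(416.0), np.float64(-34.0), np.float64(28.0), np.float64(-20.0)) other 775 (np.float64(526.0), np.float64(14.0))
-20 grey 253 (np.float64(169.0), np.float64(417.0), np.float64(-37.0), np.float64(35.0), np.float64(-10.0)) other 1016 (np.float64(526.0), np.float64(13.0))
-10 grey 58 (np.float64(152.0), np.float64(345.0), np.float64(-41.0), np.float64(45.0), np.float64(-0.0)) other 541 (np.float64(526.0), np.float64(22.0))
0 grey 21 (np.float64(198.0), np.float64(360.0), np.float64(-4.0), np.float64(38.0), np.float64(9.0)) other 323 (np.float64(526.0), np.float64(29.0))
10 grey 20 (np.float64(193.0), np.float64(374.0), np.float64(-2.0), np.float64(35.0), np.float64(20.0)) other 189 (np.float64(525.0), np.float64(32.0))
20 grey 7 (np.float64(193.0), np
[... 465 characters left out ...]
), np.float64(33.0), np.float64(42.0), np.float64(51.0)) other 10 (np.float64(523.0), np.float64(3.0))
60 grey 4 (np.float64(145.0), np.float64(178.0), np.float64(-7.0), np.float64(28.0), np.float64(68.0)) other 7 (np.float64(156.0), np.float64(26.0))
70 grey 9 (np.float64(128.0), np.float64(146.0), np.float64(26.0), np.float64(28.0), np.float64(78.0)) other 15 (np.float64(120.0), np.float64(3.0))
80 grey 12 (np.float64(60.0), np.float64(138.0), np.float64(-12.0), np.float64(27.0), np.float64(88.0)) other 138 (np.float64(142.0), np.float64(1.0))
90 grey 1 (np.float64(128.0), np.float64(128.0), np.float64(27.0), np.float64(27.0), np.float64(92.0)) other 13 (np.float64(95.0), np.float64(10.0))
```

```bash
python3 -m handwheel '[[[0.06,0,-0.05,0],[0.13,0,-0.09,0],[0.2,0,-0.12,0],[0.26,0,-0.145,0],[0.33,0,-0.16,0],[0.4,0,-0.165,0],[0.47,0,-0.16,0],[0.54,0,-0.15,0],[0.57,0,-0.14,0],[0.57,0,-0.14,0]]]' | sed -n '1,2p;4,6p'; python3 look.py pics/c6.png
```

```text
time_s: 18.02
eef_pos: [0.5733, 0.4025, 0.1629]
wrist_force: [1.4, -2.7, -0.3]
opening: 0.681
grasp_force: 64.1
tcp [0.5733 0.4025 0.1629] F [ 1.4 -2.7 -0.3]
-40 grey 457 (np.float64(60.0), np.float64(375.0), np.float64(-25.0), np.float64(24.0), np.float64(-30.0)) other 1603 (np.float64(516.0), np.float64(-0.0))
-30 grey 257 (np.float64(93.0), np.float64(435.0), np.float64(-35.0), np.float64(28.0), np.float64(-20.0)) other 664 (np.float64(516.0), np.float64(9.0))
-20 grey 188 (np.float64(103.0), np.float64(446.0), np.float64(-38.0), np.float64(34.0), np.float64(-10.0)) other 838 (np.float64(514.0), np.float64(10.0))
-10 grey 87 (np.float64(107.0), np.float64(400.0), np.float64(-42.0), np.float64(43.0), np.float64(-0.0)) other 378 (np.float64(513.0), np.float64(20.0))
0 grey 49 (np.float64(230.0), np.float64(369.0), np.float64(-21.0), np.float64(44.0), np.float64(10.0)) other 136 (np.float64(511.0), np.float64(28.0))
10 grey 8 (np.float64(232.0), np.float64(234.0), np.float64(-10.0), np.float64(8.0), np.float64(15.0)) other 52 (np.float64(507.0), np.float64(29.0))
20 grey 0  other 19 (np.float64(506.0), np.float64(35.0))
30 grey 0  other 28 (np.float64(503.0), np.float64(36.0))
40 grey 0  other 38 (np.float64(503.0), np.float64(37.0))
50 grey 0  other 5 (np.float64(496.0), np.float64(43.0))
170 grey 0  other 28 (np.float64(121.0), np.float64(41.0))
180 grey 0  other 200 (np.float64(123.0), np.float64(31.0))
190 grey 0  other 184 (np.float64(123.0), np.float64(11.0))
```

View pics/c6.png

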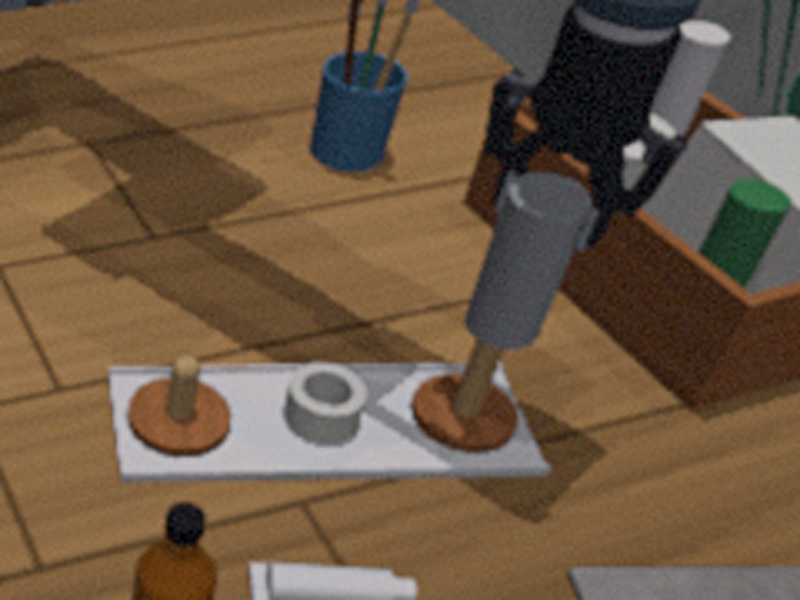

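```bash
cat > cup.py <<'E'
import sys,numpy as np
from bench import ctrl
from h import *
from scipy.optimize import least_squares
from scipy.spatial.transform import Rotation as R
r=float(sys.argv[1]);zlo,zhi=map(float,sys.argv[2:4])
o=ctrl.get_obs();q=o["eef_rot"];M=R.from_quat(np.r_[q[1:],q[0]]).as_matrix();e=o["eef_pos"]
c=ctrl.camera("scene");P=cloud(c).reshape(-1,3)
d=np.hypot(P[:,0]-e[0],P[:,1]-e[1]);S=P[(d<.055)&(P[:,2]>zlo)&(P[:,2]<zhi)]
def f(p): # axis point at z mid, slopes
    z=S[:,2]-(zlo+zhi)/2;return np.hypot(S[:,0]-p[0]-p[2]*z,S[:,1]-p[1]-p[3]*z)-r
s=least_squares(f,[e[0],e[1],0,0],loss="soft_l1",f_scale=.0015)
print("tcp",e.round(4),"n",len(S),"axis mid",s.x[:2].round(4),"slope deg",np.degrees(s.x[2:]).round(1),"res",np.median(abs(f(s.x))).round(4),"axis rel tcp (tool, mm)",((np.r_[s.x[:2],0]-[e[0],e[1],0])@M*1000).round(1),"slope tool x,y",np.degrees(np.r_[s.x[2:],0]@M)[:2].round(1))
E
python3 cup.py .03 .115 .165; python3 go.py
```

```text
tcp [0.5733 0.4024 0.1628] n 354 axis mid [0.5762 0.3926] slope deg [ 0.9 -1.9] res 0.0007 axis rel tcp (tool, mm) [-10.   -1.9  -0. ] slope tool x,y [-2.1 -0.1]
t 18.12 tcp [0.5733 0.4023 0.1628] y-angle 27.4 z [-0.  0. -1.] F [ 2.3 -1.3 -1.2] open 58.5 g 64.6
```

```bash
python3 -m handwheel '[[[-0.04,0,0,0],[-0.08,0.01,0,0],[-0.08,0.01,0.1,0],[-0.08,0.01,0.25,0],[-0.08,0.01,0.35,0],[-0.08,0.01,0.38,0],[-0.08,0.01,0.4,0],[-0.08,0.01,0.4,0]]]' | sed -n '1,2p;4,6p'; python3 cup.py .03 .03 .085
```

```text
time_s: 19.12
eef_pos: [0.5829, 0.3894, 0.0837]
wrist_force: [-0.0, 1.0, -2.3]
opening: 0.676
grasp_force: 67.1
tcp [0.5829 0.3894 0.0837] n 330 axis mid [0.5851 0.3804] slope deg [ 1.3 -2.1] res 0.0007 axis rel tcp (tool, mm) [-9.  -2.3 -0. ] slope tool x,y [-2.5  0.2]
```

```bash
python3 -m handwheel '[[[0,0,0.01,0],[0,0,0.02,0],[0,0,0.025,0],[0,0,0.025,0]]]' | sed -n '2p;4p'; python3 go.py
```

```text
eef_pos: [0.5829, 0.3898, 0.0805]
wrist_force: [-2.4, -0.6, 8.8]
t 19.68 tcp [0.5829 0.3898 0.0805] y-angle 27.5 z [ 0.002  0.001 -1.   ] F [-2.4 -0.6  8.8] open 58.2 g 68.4
```

```bash
python3 -m handwheel '[[[0,0,0.01,0],[0,0,0.01,0]]]' | sed -n '2p;4p'; python3 cup.py .03 .03 .085;python3 -m handwheel '[[[0,0,0,0],[0,0,0,0],[0,0,0,0],[0,0,0,0],[0,0,0,0]]]' 85|tail -3;  python3 cup.py .03 .03 .085; python3 -m handwheel '[[[0,0,-0.15,0],[0,0,-0.35,0],[0,0,-0.6,0],[0,0,-0.6,0]]]'|tail -3;  python3 cup.py .03 .03 .14; python3 go.py
```

```text
eef_pos: [0.583, 0.3902, 0.0803]
wrist_force: [-7.7, -0.1, 16.8]
tcp [0.583  0.3902 0.0803] n 337 axis mid [0.5853 0.3806] slope deg [ 0.7 -2.2] res 0.0007 axis rel tcp (tool, mm) [-9.7 -2.4 -0. ] slope tool x,y [-2.2 -0.4]
wrist_force: [1.1, 0.4, -0.1]
opening: 0.995
grasp_force: 0.0
tcp [0.5824 0.389  0.0757] n 336 axis mid [0.5845 0.3831] slope deg [ 1.3 -0.1] res 0.0008 axis rel tcp (tool, mm) [-6.3 -0.8  0. ] slope tool x,y [-0.7  1.1]
wrist_force: [-0.5, -0.0, -0.5]
opening: 0.997
grasp_force: 0.0
tcp [0.5854 0.3906 0.2025] n 728 axis mid [0.5844 0.3832] slope deg [0.2 0.2] res 0.0007 axis rel tcp (tool, mm) [-6.  -4.3 -0. ] slope tool x,y [0.1 0.2]
t 21.2 tcp [0.5839 0.3899 0.1992] y-angle 27.4 z [ 0.005  0.002 -1.   ] F [ 0.1  0.4 -0.9] open 85.0 g 0.0
```

```bash
python3 -m handwheel '[[[-0.2,-0.05,0,0.04],[-0.45,-0.1,0,0.082],[-0.7,-0.1,0,0.082],[-0.95,-0.1,0.1,0.082],[-1,-0.1,0.15,0.082],[-1,-0.1,0.15,0.082]]]' |tail -1;python3 go.py .6197,-.1289,.15
```

```text
grasp_force: 0.0
t 21.95 tcp [0.6555 0.2018 0.1633] y-angle 20.3 z [-0.005 -0.    -1.   ] F [ 0.5  0.1 -0.3] open 85.1 g 0.0
.6197,-.1289,.15 shares [-1.489 -0.742  0.068] len 0.333
```

```bash
python3 -m handwheel '[[[-0.25,-0.12,0,0],[-0.5,-0.25,0,0],[-0.75,-0.38,0,0],[-1,-0.5,0,0],[-1,-0.5,0,0]]]' |tail -1; python3 -m handwheel '[[[-0.25,-0.12,0,0],[-0.49,-0.24,0.06,0],[-0.49,-0.24,0.06,0],[-0.49,-0.24,0.06,0]]]' |tail -1;python3 go.py .6197,-.1289,.1 .6197,-.1289,-.003;python3 - <<'E'
from bench import ctrl
import numpy as np
from h import *
o=ctrl.get_obs();P=wcloud(ctrl.camera("wrist"),o)
t=np.array([-.3486,.9373]);n=np.array([.9373,.3486]);d=P[...,:2]-[.6267,-.1476];A=d@t;N=d@n
m=(A>-.02)&(A<.11)&(abs(N)<.045)&(P[...,2]>.06)&(P[...,2]<.095);print(m.sum(),A[m].min(),A[m].max(),P[m][:,2].max())
for a in np.arange(-.01,.09,.02):
    k=m&(A>a)&(A<a+.02); print(a,k.sum(),N[k].min().round(4) if k.any() else 0,N[k].max().round(4) if k.any() else 0)
E
```

```text
grasp_force: 0.0
grasp_force: 0.0
t 23.07 tcp [ 0.6224 -0.1263  0.1541] y-angle 20.5 z [ 0.     0.001 -1.   ] F [0.9 0.8 0.7] open 84.9 g 0.0
.6197,-.1289,.1 shares [-0.008 -0.017  0.271] len 0.054
.6197,-.1289,-.003 shares [-0.008 -0.018  0.786] len 0.157
6775 0.0016758369398160273 0.08687037804091331 0.08498970188823397
-0.01 575 -0.0321 0.0297
0.01 1508 -0.0327 0.0303
0.03 1592 -0.0329 0.0298
0.049999999999999996 1650 -0.033 0.0294
0.07 1450 -0.033 0.0299
```

```bash
python3 -m handwheel '[[[-0.005,-0.022,0.25,0],[-0.005,-0.022,0.5,0],[-0.005,-0.022,0.65,0],[-0.005,-0.022,0.74,0],[-0.005,-0.022,0.785,0],[-0.005,-0.022,0.785,0]]]' |sed -n '2p;4p'; python3 -m handwheel '[[[0,0,0,0],[0,0,0,0],[0,0,0,0],[0,0,0,0],[0,0,0,0]]]' 50|sed -n '2p;4,6p';  python3 -m handwheel '[[[0,0,-0.1,0],[0,0,-0.25,0],[0,0,-0.5,0],[0,0,-0.55,0],[0,0,-0.55,0]]]' |tail -3; python3 go.py .563,.019,.11
```

```text
eef_pos: [0.6187, -0.1305, -0.0026]
wrist_force: [-1.2, 0.1, 0.2]
eef_pos: [0.6211, -0.1316, -0.0003]
wrist_force: [3.6, 1.3, 6.5]
opening: 0.764
grasp_force: 66.1
wrist_force: [-0.3, -0.1, -1.9]
opening: 0.766
grasp_force: 66.9
t 25.12 tcp [ 0.6184 -0.1313  0.1082] y-angle 20.4 z [ 0.001 -0.001 -1.   ] F [-0.3 -0.1 -1.9] open 65.4 g 66.9
.563,.019,.11 shares [ 0.801  0.002 -0.01 ] len 0.16
```

```bash
python3 -m handwheel '[[[0.15,0,0,0],[0.35,0,0,0],[0.55,0,0,0],[0.75,0,0,0],[0.8,0,0.1,0],[0.8,0,0.25,0],[0.8,0,0.325,0],[0.8,0,0.325,0],[0.8,0,0.325,0]]]' |tail -3; python3 look.py
```

```text
wrist_force: [0.4, 0.3, -0.9]
opening: 0.764
grasp_force: 66.9
tcp [0.5629 0.0186 0.0425] F [ 0.4  0.3 -0.9]
-40 grey 18 (np.float64(243.0), np.float64(432.0), np.float64(-26.0), np.float64(8.0), np.float64(-30.0)) other 1076 (np.float64(455.0), np.float64(6.0))
-30 grey 28 (np.float64(243.0), np.float64(451.0), np.float64(-37.0), np.float64(24.0), np.float64(-21.0)) other 666 (np.float64(456.0), np.float64(22.0))
-20 grey 332 (np.float64(61.0), np.float64(430.0), np.float64(-38.0), np.float64(38.0), np.float64(-10.0)) other 850 (np.float64(433.0), np.float64(21.0))
-10 grey 67 (np.float64(78.0), np.float64(431.0), np.float64(-40.0), np.float64(39.0), np.float64(-0.0)) other 589 (np.float64(432.0), np.float64(30.0))
0 grey 20 (np.float64(113.0), np.float64(430.0), np.float64(-13.0), np.float64(43.0), np.float64(10.0)) other 423 (np.float64(433.0), np.float64(29.0))
10 grey 13 (np.float64(114.0), np.float64(429.0), np.float64(-7.0), np.float64(27.0), np.float64(20.0)) other 245 (np.float64(433.0), np.float64(30.0))
20 grey 6 (np.float64(127.0), np.float64(431.0), np.float64(-5.0), np.
[... 460 characters left out ...]
4(75.0), np.float64(454.0), np.float64(-19.0), np.float64(31.0), np.float64(67.0)) other 164 (np.float64(477.0), np.float64(-20.0))
70 grey 1 (np.float64(473.0), np.float64(473.0), np.float64(-21.0), np.float64(-21.0), np.float64(80.0)) other 119 (np.float64(486.0), np.float64(-33.0))
80 grey 1 (np.float64(479.0), np.float64(479.0), np.float64(-28.0), np.float64(-28.0), np.float64(84.0)) other 34 (np.float64(488.0), np.float64(-37.0))
110 grey 0  other 6 (np.float64(63.0), np.float64(-3.0))
120 grey 3 (np.float64(65.0), np.float64(69.0), np.float64(-9.0), np.float64(-6.0), np.float64(123.0)) other 96 (np.float64(80.0), np.float64(1.0))
130 grey 0  other 35 (np.float64(80.0), np.float64(4.0))
```

```bash
python3 -m handwheel '[[[0.12,0.005,0,0],[0.2,0.005,0,0],[0.24,0.005,0,0],[0.27,0.005,0,0],[0.29,0.005,-0.03,0],[0.32,0.005,-0.065,0],[0.355,0.005,-0.1,0],[0.395,0.005,-0.13,0],[0.44,0.005,-0.155,0],[0.44,0.005,-0.155,0]]]' |sed -n '1,2p;4,6p'; python3 look.py | awk '$1>=-10'
```

```text
time_s: 27.55
eef_pos: [0.5349, 0.0993, 0.0745]
wrist_force: [2.5, -9.4, 0.8]
opening: 0.762
grasp_force: 71.2
tcp [0.5349 0.0993 0.0745] F [ 2.5 -9.4  0.8]
-10 grey 105 (np.float64(107.0), np.float64(284.0), np.float64(-27.0), np.float64(44.0), np.float64(-0.0)) other 591 (np.float64(464.0), np.float64(30.0))
0 grey 16 (np.float64(92.0), np.float64(462.0), np.float64(-16.0), np.float64(35.0), np.float64(8.0)) other 430 (np.float64(464.0), np.float64(31.0))
10 grey 5 (np.float64(140.0), np.float64(278.0), np.float64(15.0), np.float64(28.0), np.float64(20.0)) other 255 (np.float64(464.0), np.float64(31.0))
20 grey 10 (np.float64(86.0), np.float64(342.0), np.float64(17.0), np.float64(32.0), np.float64(30.0)) other 168 (np.float64(465.0), np.float64(30.0))
30 grey 25 (np.float64(51.0), np.float64(141.0), np.float64(-8.0), np.float64(31.0), np.float64(40.0)) other 139 (np.float64(472.0), np.float64(22.0))
40 grey 23 (np.float64(54.0), np.float64(462.0), np.float64(6.0), np.float64(45.0), np.float64(50.0)) other 193 (np.float64(487.0), np.float64(9.0))
50 grey 9 (np.float64(98.0), np.float64(481.0), np.float64(6.0), np.float64(31.0), np.float64(59.0)) other 231 (np.float64(497.0), np.float64(-17.0))
60 grey 5 (np.float64(100.0), np.float64(492.0), np.float64(-16.0), np.float64(26.0), np.float64(68.0)) other 85 (np.float64(497.0), np.float64(-29.0))
130 grey 5 (np.float64(42.0), np.float64(44.0), np.float64(40.0), np.float64(45.0), np.float64(139.0)) other 0 
140 grey 7 (np.float64(41.0), np.float64(43.0), np.float64(37.0), np.float64(44.0), np.float64(149.0)) other 0 
150 grey 5 (np.float64(43.0), np.float64(44.0), np.float64(40.0), np.float64(45.0), np.float64(159.0)) other 1 (np.float64(44.0), np.float64(38.0))
```

Rotating as expected; continue the arc (remaining relative: 45° .045,-.02; 60° .14,-.035; 75° .235,-.03; 90° .325,0).

```bash
python3 -m handwheel '[[[0.05,0,-0.02,0],[0.1,0,-0.03,0],[0.15,0,-0.035,0],[0.2,0,-0.035,0],[0.25,0,-0.025,0],[0.3,0,-0.01,0],[0.34,0,0.005,0],[0.35,0,0.01,0],[0.35,0,0.01,0]]]' |sed -n '1,2p;4,6p'; python3 cup.py .033 .072 .1; python3 look.py pics/c7.png >/dev/null
```

```text
time_s: 28.72
eef_pos: [0.5119, 0.1657, 0.0729]
wrist_force: [4.0, -6.2, 2.8]
opening: 0.761
grasp_force: 63.7
tcp [0.5119 0.1657 0.0729] n 173 axis mid [0.512  0.1578] slope deg [ 2.1 -4.9] res 0.0005 axis rel tcp (tool, mm) [-7.5 -2.6  0. ] slope tool x,y [-5.4  0.3]
```

View pics/c7.png

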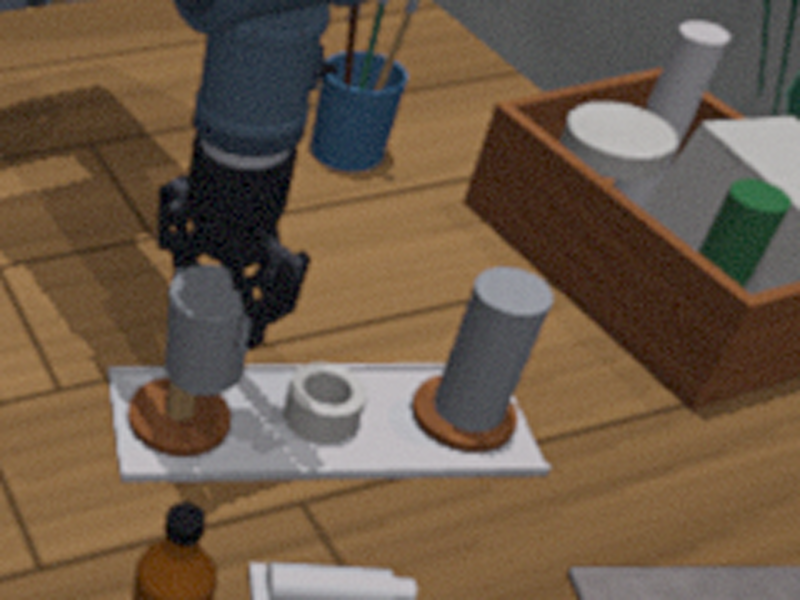

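```bash
python3 -m handwheel '[[[0.02,0,0,0],[0.04,0,0,0],[0.04,0,0,0]]]' |sed -n '2p;4p'; python3 cup.py .033 .072 .1
```

```text
eef_pos: [0.5082, 0.1716, 0.0715]
wrist_force: [6.0, -11.5, -4.4]
tcp [0.5082 0.1716 0.0715] n 182 axis mid [0.5107 0.1595] slope deg [1.1 0.7] res 0.0006 axis rel tcp (tool, mm) [-12.3  -1.9   0.1] slope tool x,y [0.3 1.3]
```

```bash
python3 -m handwheel '[[[-0.05,0,0,0],[-0.1,0,0,0],[-0.1,0,0.06,0],[-0.1,0,0.12,0],[-0.1,0,0.15,0],[-0.1,0,0.15,0]]]' |sed -n '2p;4p'
python3 - <<'E'
import numpy as np
from bench import ctrl
from h import *
P=cloud(ctrl.camera("scene")).reshape(-1,3);m=np.hypot(P[:,0]-.516,P[:,1]-.14)<.028
Z=P[m][:,2];h,e=np.histogram(Z,np.arange(.07,.17,.003));print([(round(a*1000),int(n)) for a,n in zip(e,h) if n>3])
E
python3 cup.py .033 .045 .075
```

```text
eef_pos: [0.5116, 0.1564, 0.04]
wrist_force: [-0.0, 0.6, -0.8]
[(73, 5), (76, 6), (85, 6), (88, 4), (91, 4), (97, 4), (112, 130), (115, 85), (139, 6), (142, 13), (145, 9), (148, 12), (151, 13), (154, 16), (157, 12), (160, 15), (163, 13), (166, 17)]
tcp [0.5122 0.1564 0.0406] n 174 axis mid [0.5144 0.1448] slope deg [ 0.7 -1.5] res 0.0006 axis rel tcp (tool, mm) [-11.7  -2.   -0. ] slope tool x,y [-1.6  0.1]
```

```bash
python3 -m handwheel '[[[-0.02,0,0.02,0],[-0.02,0,0.04,0],[-0.02,0,0.05,0],[-0.02,0,0.058,0],[-0.02,0,0.064,0],[-0.02,0,0.064,0]]]' |sed -n '2p;4p'; python3 cup.py .033 .035 .065
```

```text
eef_pos: [0.5138, 0.1528, 0.0294]
wrist_force: [-5.5, 0.7, 11.3]
tcp [0.5138 0.1528 0.0294] n 176 axis mid [0.516  0.1412] slope deg [ 1.4 -1.3] res 0.0006 axis rel tcp (tool, mm) [-11.7  -1.9  -0. ] slope tool x,y [-1.7  0.9]
```

Seated with contact force; release and rise.

```bash
python3 -m handwheel '[[[0,0,0,0],[0,0,0,0],[0,0,0,0],[0,0,0,0],[0,0,0,0]]]' 85|tail -3;  python3 cup.py .033 .035 .065; python3 -m handwheel '[[[0,0,-0.15,0],[0,0,-0.35,0],[0,0,-0.6,0],[0,0,-0.8,0],[0,0,-0.8,0]]]'|tail -3;  python3 cup.py .033 .03 .095
python3 - <<'E'
import numpy as np
from bench import ctrl
from h import *
P=cloud(ctrl.camera("scene")).reshape(-1,3)
for n,x,y,lo in(("short",.516,.141,.08),("tall",.5845,.383,.12),("tape",.55,.26,.037)):
    Q=P[(np.hypot(P[:,0]-x,P[:,1]-y)<.035)&(P[:,2]>lo)&(P[:,2]<.2)];print(n,len(Q),Q[Q[:,2]>Q[:,2].max()-.006].mean(0).round(4),np.median(Q[:,2]).round(4))
print(ctrl.get_obs()["time_s"])
E
```

```text
wrist_force: [-0.6, -0.1, -0.2]
opening: 0.993
grasp_force: 0.0
tcp [0.5139 0.1524 0.0281] n 177 axis mid [0.5166 0.1419] slope deg [0.3 0.4] res 0.0005 axis rel tcp (tool, mm) [-10.9  -1.1  -0. ] slope tool x,y [0.3 0.5]
wrist_force: [-0.1, -0.4, -0.8]
opening: 0.999
grasp_force: 0.0
tcp [0.5166 0.1527 0.1923] n 404 axis mid [0.5166 0.1418] slope deg [0.1 0.1] res 0.0007 axis rel tcp (tool, mm) [-10.2  -3.7  -0. ] slope tool x,y [0.  0.1]
short 455 [0.5195 0.14   0.1038] 0.1031
tall 455 [0.5868 0.3812 0.1485] 0.1473
tape 215 [0.5497 0.2599 0.0426] 0.0422
32.3
```

```bash
python3 -c "
from bench import ctrl
print(ctrl.hand_in())"
```

```text
the job is handed in; nothing more can be done
None
```

I've handed the job in at about 32 s on the robot's clock. By my last camera check the tape lies flat midway between the pegs and both cups stand upside down on their pegs, rims on the feet and released; the judge returned no verdict.

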